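Roll a grinding jar up the loading ramp onto a roller stand

ROBOT

A 7-joint arm with a two-finger parallel gripper is mounted at the origin on a cart in front of the work surface, level with it; the furniture and walls round the work are solid. World frame = base frame: x ahead of the robot, y to its left, z up, the work surface at z = 0. Lengths are in m, angles in degrees, forces in N, time in s.
With the tool pointing down it reaches from about 0.425 to 0.875 m from the base axis. Payload 4.7 kg.
Tool frame: the origin (TCP) lies between the finger pads; the fingertips stand 22 mm ahead of it and the grasp point (between the pads) lies 3 mm ahead of it; z points along the fingers, y is the line along which they close (so a half turn about z gives the same grasp; the last joint's range is limited). The gripper opens to 87 mm and grips with 3 to 60 N. Pads are 19 mm wide; open, the fingers measure 117 mm over their backs; the gripper's body (75 mm by 190 mm) begins 51 mm behind the grasp point.
Start: joints at [69.448, 18.392, -4.016, 83.108, 1.295, 78.541, -3.26], TCP at [0.237, -0.605, 0.245] pointing down, gripper open.
Joint ranges: [-163.93, 163.93], [-17.29, 119.83], [-79.2, 71.16], [3.27, 140.29], [-89.18, 269.18], [5.43, 117.66], [-154.24, 154.24]. Speed limits (degrees/s): [147.25, 147.25, 180, 180, 180, 180, 180].

INTERFACE

Orientations are given as [roll, pitch, yaw] about the fixed x, y, z axes, in that order (R = Rz(yaw) Ry(pitch) Rx(roll)).
In Python, from cell import env gives the robot as it stands.
- The arm moves only by the tool drive_tool, never from a script. Its argument "moves" is a list of rows, each a list of 3 entries, a list of its own where there are three numbers: the shift along the tool's x, y, z in mm, then the turn, a rotation vector about the tool's x, y, z in rad, then the closure, from 0 (fully open) to 1 (shut). In form: [[[x, y, z], [wx, wy, wz], jaw], ...]. A call has 1 to 12 rows; each row shifts and turns the commanded pose from where the row before left it, along the tool's axes as they then stand; what a row does not reach is not made up. A row lasts 1/12 s, in which the tool goes at most 41.7 mm and 7.16 degrees, less where a joint would pass 70% of its speed; a pose out of reach is approached as far as the arm can. A call with a gripper value outside its range is refused whole. The fingers move at their own pace and stop on an object; "newtons" is the grip in N (left out, the last holds). Time passes only in rows, so rows that do not move let the fingers close. It gives the time, the measured TCP pose, the force, the opening and the grip force at its end, in the units of the state.
- env.get_obs(): the state, without advancing time (a new reading comes with each control period).
- env.read_camera(name): name is "side" or "top"; returns (picture, depth): 420x560x3 uint8, blue, green, red; 420x560 float32, m along the optical axis (not along the pixel's ray), 0 where there is no reading.
- env.get_calibration(name): a dict with "fx", "fy", "cx", "cy" (pixels), "T" (4x4, takes a point from camera to world coordinates). Camera axes: x right, y down, z forward; pixel columns grow to the right and rows downward; lengths in m; the calibration is good to about 2 mm. A picture is of the moment at which its call begins. get_calibration takes no time and is no camera call.
- env.sign_off(): hands the job in; it is judged then, once.
The state is a dict: "time_s": time; "qpos": joint angles; "joint_velocities": joint speeds; "effort": joint torques, N m; "tool_pos": TCP position; "tool_rot": TCP orientation; "force": force on the tool from outside, world axes, zero at the start; "wrist_torque": the same for the moment, N m; "grip_width": finger opening in m; "grasp_force": force on a finger pad.
Only numpy, scipy, OpenCV 4.12 (cv2) and the standard library are available. Lean on these libraries where they do the work, as an engineer would, in place of code of your own. Each camera call takes 0.05 s, during which the arm holds its last target. There are 200 camera calls.

TASK

Load the grinding jar onto the roller stand by pushing only; grip and lift nothing. With the fingertips, push the jar slowly from its parking place up the loading ramp and over the first roller until it drops home between the two rollers, and do not let it run back down the ramp on the way. Then push the sliding end stop along its bar until its face stands up against the end of the jar, so that the jar cannot wander along the rollers, and leave the other things on the bench where they are.

Things in the scene. Friction and masses are not known exactly. Their poses are not given: they have to be found in the camera images.
- roller_stand: Low bench roller stand, 290 mm deep, 300 mm wide, fixed. Origin on the bench; x = up the ramp (away from its front), y = left across it, z up. In this frame (mm): level front apron x -137 to -72, top at z 7, with a parking bar across it at x -106 (top z 13); flanges along apron and ramp at y -60 and +60, 16 mm high; white motor box x 14 to 142, y -147 to -81, top z 79.
- ramp_foot (a point): Middle of the line where the apron ends and the plain aluminium loading ramp begins (stand x -72, z 7 mm); axes parallel to the stand's. The ramp rises at 11 degrees along stand x for 108 mm, to z 28 mm.
- first_roller (a point): Middle of the top line of the first rubber roller (stand x 52, z 32.5 mm), just past the ramp's top. Both rollers lie along stand y, 26 mm diameter, free to turn, from stand y -70 to +131; the second axis is 56 mm behind the first, at the same height. Bearing plates at stand y -76 and +137, top z 43.
- home (a point): Where the jar's centre is when it lies home between the two rollers (stand x 80, y 0, z 64.5 mm); axes parallel to the stand's. y may differ along the rollers. A steel stop rail 53 mm behind it (10 mm round, 66 mm above the bench) keeps a jar from going too far.
- jar: Closed white ceramic grinding jar with steel lid, on its side; 0.7 kg, 104 mm long, slippery body 77 mm diameter; it rolls on two hard black tyres (80 mm diameter, 10 mm wide, 40 mm either side of the middle) and is best pushed between them. Origin at its centre, y = its long axis. It starts across the apron between parking bar and ramp foot, 47 mm up; on the ramp it rolls back if let go.
- end_stop_face (a point): Centre of the white pad (48 mm diameter) of the sliding end stop, on its face towards the jar, 68 mm above the bench; axes parallel to the stand's. The stop slides along the stand's y on a bar between the rollers, at stand x 80 mm, on the jar's left; it resists with about 2 N and stays where it is left.
- end_stop_back (a point): Middle of the outer (left) side of the end stop's upright plate, where it is pushed, 9 mm to the left of the face and 78 mm above the bench; the plate is 64 mm wide (along stand x), 6 mm thick and stands from 40 to 104 mm above the bench.
- end_stop (a joint): Travel of the end stop in m; grows as it slides towards the jar (stand -y), 0 to 0.088; 0 puts the face at stand y 115 mm.
- vial: Small white vial with a blue cap, 26 mm diameter, 50 mm high, standing left of the ramp; origin at its underside; not to be disturbed.
- small_lid: Pale grey jar lid with a knob, 66 mm diameter, 26 mm high, lying right of the ramp; origin at its underside; not to be disturbed.
- nut: Black knob nut, 26 mm diameter, 27 mm high, right of the apron; origin at its underside; not to be disturbed.
- key: Hex key, 31 x 82 x 6 mm, lying left of the apron; origin at its underside; not to be disturbed.
- steel_jar: Open steel jar, 60 mm diameter, 50 mm high, standing left of the stand; origin at its underside; not to be disturbed.

How it is judged (in metres and radians):
On the way, in this order (a step that is already met when the one before it is completed fails the run):
1. the jar is on the upper part of the ramp, pushed by the fingers (x of jar in the frame of roller_stand between -0.03 and 0.045 m and contact force between the fingers and jar above 0.1 N).
2. the jar rests home between the two rollers (x of jar in the frame of roller_stand between 0.073 and 0.087 m and z of jar in the frame of roller_stand between 0.058 and 0.069 m and angle between the y axis of jar and the y axis of roller_stand, either way round below 0.08 rad), for 0.2 s.
3. the end stop's face stands against the jar's end (y of jar in the frame of end_stop_face above -0.057 m), for 0.2 s.
At the end, for the whole second after the job is handed in: The jar lies at rest between the two rollers (centre within 7 mm of the home position front to back, 69 mm or less above the bench, its axis within 0.08 rad of the rollers') and the face of the end stop is within 5 mm of the jar's end (all of step 2 and y of jar in the frame of end_stop_face above -0.057 m and linear speed of jar below 0.02 m/s); the robot touches nothing.
It fails at once if the jar runs (faster than 0.3 m/s) on the ramp (x of jar in the frame of roller_stand below 0.045 m and linear speed of jar above 0.3 m/s).
It fails at once if the jar is lifted (z of jar in the frame of roller_stand above 0.09 m or (z of jar in the frame of roller_stand above 0.073 m and x of jar in the frame of roller_stand below 0 m)).
It fails at once if the jar or the end stop's plate is taken between the fingers (grasp point within 38 mm of the jar's centre, or on the plate) (distance between the grasp point and jar below 0.038 m or (y of the grasp point in the frame of end_stop_face between -0.004 and 0.011 m and x of the grasp point in the frame of end_stop_face between -0.035 and 0.035 m and z of the grasp point in the frame of end_stop_face below 0.04 m)).
It fails at once if the jar leaves the stand (x of jar in the frame of roller_stand below -0.11 m or z of jar in the frame of roller_stand below 0.035 m).
It fails at once if a bystander is moved more than 20 mm (distance of any of vial, small_lid, nut, key, steel_jar from where it was at the start of the episode above 0.02 m).
It also fails if it takes over 51 s, if anything falls off the work surface, if the arm or the gripper's body presses on something with over 40 N, if the wrist force passes 120 N, or if a joint passes its speed limit or range.

## Working session

There is one attempt and no reset: what is moved stays moved. The work goes in short steps, Python scripts to look and compute and a tool call to move; the robot and the scene stay as the last step left them, time stands still between calls to the robot, and variables do not carry over. Pictures are saved under pics/ and viewed, at most 10 in all, crops included, and the job is handed in when it is done.

Besides the shell and the picture viewer there is one more tool, called after "Call:" as name(argument=value, ...) on one line, values as JSON. drive_tool: Moves the arm, as the interface text tells. Its arguments: {"type":"object","properties":{"moves":{"type":"array"},"newtons":{"type":"number"}},"required":["moves"]}

```bash
mkdir -p pics; ls; python3 - <<'E'
from cell import env
import cv2,numpy as np
o=env.get_obs();print({k:np.round(v,3) for k,v in o.items()})
for n in("top","side"):
    p,d=env.read_camera(n);c=env.get_calibration(n)
    cv2.imwrite(f"pics/{n}0.png",p);np.savez(f"{n}0.npz",p=p,d=d,**c);print(n,c)
E
```

```text
pics
{'time_s': np.float64(0.0), 'qpos': array([69.446, 18.439, -4.014, 83.177,  1.296, 78.54 , -3.261]), 'joint_velocities': array([-0.023, -0.041,  0.038, -0.011, -0.049, -0.07 , -0.063]), 'effort': array([-0.0000e+00, -4.9129e+01, -4.0400e-01, -3.1253e+01, -6.4000e-02,
        4.4000e-02,  0.0000e+00]), 'tool_pos': array([ 0.237, -0.605,  0.243]), 'tool_rot': array([-1.79888e+02,  7.00000e-03,  2.13610e+01]), 'force': array([ 0.869,  0.566, -0.741]), 'wrist_torque': array([-0.019,  0.022, -0.004]), 'grasp_force': np.float64(0.0), 'grip_width': np.float64(0.087)}
top {'fx': 432.73900574840786, 'fy': 432.73900574840786, 'cx': 285.3284259691912, 'cy': 211.19462338805857, 'T': array([[ 2.61222480e-03, -9.85641109e-01,  1.68833585e-01,
         4.36969019e-01],
       [-9.99940517e-01, -7.86690668e-04,  1.08786101e-02,
         6.68211270e-02],
       [-1.05895856e-02, -1.68851960e-01, -9.85584535e-01,
         9.24460508e-01],
       [ 0.00000000e+00,  0.00000000e+00,  0.00000000e+00,
         1.00000000e+00]])}
side {'fx': 428.14538355835185, 'fy': 428.14538355835185, 'cx': 272.3847479534598, 'cy': 215.63338700231373, 'T': array([[-9.99666501e-01,  1.21160474e-02, -2.28054460e-02,
         5.89363124e-01],
       [ 2.58139081e-02,  4.93707487e-01, -8.69244821e-01,
         9.49302218e-01],
       [ 7.27407951e-04, -8.69543627e-01, -4.93855599e-01,
         5.83059742e-01],
       [ 0.00000000e+00,  0.00000000e+00,  0.00000000e+00,
         1.00000000e+00]])}
```

View pics/top0.png

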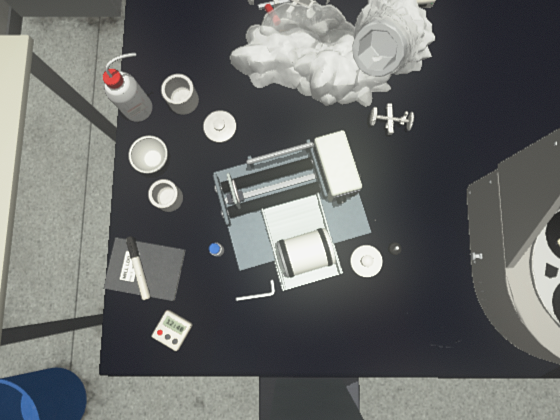

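View pics/side0.png

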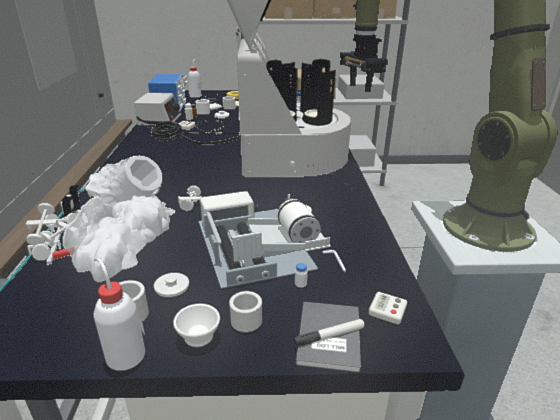

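The top view shows the stand near (290,210) with its ramp pointing up and slightly left. The jar is at (305,253), the motor box at (338,165), the end stop near (232,190), the vial at (216,249) and the lid at (367,261). Next I'll measure the box top and the jar.

```bash
cat > h.py <<'E'
import numpy as np,cv2
def cloud(p,d,c):
    v,u=np.mgrid[:420,:560]
    P=np.stack([(u-c["cx"])/c["fx"]*d,(v-c["cy"])/c["fy"]*d,d],-1)
    W=P@c["T"][:3,:3].T+c["T"][:3,3]; W[d==0]=np.nan
    return W
def rect(pts):
    r=cv2.minAreaRect((pts*1000).astype(np.float32)); return np.round(r[0],1),np.round(r[1],1),round(r[2],1)
E
python3 - <<'E'
from h import *
f=np.load("top0.npz");W=cloud(f["p"],f["d"],f);p=f["p"].astype(int)
def sub(u0,u1,v0,v1):
    m=np.zeros((420,560),bool);m[v0:v1,u0:u1]=1;return m
z=W[...,2]
m=sub(310,370,125,205)&(abs(z-.079)<.006)
print("box",m.sum(),rect(W[m][:,:2]),np.median(z[m]))
m=sub(265,345,215,290)&(z>.058)
q=W[m];print("jar top",m.sum(),rect(q[:,:2]),z[m].max(), q[:,:2].mean(0))
# jar axis: white body rays near crest
k=q[q[:,2]>.078]; print("crest",len(k),k.mean(0),rect(k[:,:2]))
m=sub(205,260,165,225)&(z>.06)
print("stop",m.sum(),rect(W[m][:,:2]),z[m].max())
m=sub(205,375,130,300)&(z<.02)&(z>-.02)&(p.sum(2)>250)
for n,b in dict(vial=(206,226,240,258),lid=(348,384,244,280),nut=(388,403,240,256),key=(233,278,278,303),sjar=(145,186,175,213)).items():
    m=sub(*b)&(z>(.004 if n=='key' else .012));print(n,m.sum(),np.round(np.median(W[m],0),3),np.round(np.nanmax(z[m]),3))
E
```

```text
box 1949 (array([681. , -26.9]), array([128.2,  72.5]), 16.6) 0.07852447267766738
jar top 1933 (array([502.2,  36. ]), array([ 76.4, 103.9]), 17.3) 0.08892432992367916 [0.50111765 0.03558397]
crest 1176 [0.50204929 0.03537739 0.08284571] (array([502.6,  35.4]), array([ 49.9, 102.2]), 17.2)
stop 185 (array([623.2, 179.8]), array([63.9, 11. ]), 16.9) 0.1067628577240205
vial 150 [0.509 0.217 0.048] 0.053
lid 287 [ 0.489 -0.093  0.014] 0.028
nut 38 [ 0.514 -0.154  0.013] 0.028
key 89 [0.415 0.134 0.005] 0.009
sjar 563 [0.624 0.33  0.046] 0.054
```

```bash
python3 - <<'E'
from h import *
A=[]
for n in("top","side"):
    f=np.load(n+"0.npz");A.append(cloud(f["p"],f["d"],f).reshape(-1,3))
A=np.concatenate(A);A=A[~np.isnan(A[:,0])]
print("rows y (cols x from 0 step .1): max z cm")
for y in np.arange(.2,-1.0,-.1):
    r=[]
    for x in np.arange(0,.9,.1):
        m=(A[:,0]>=x)&(A[:,0]<x+.1)&(A[:,1]<y)&(A[:,1]>=y-.1)
        r.append(int(A[m,2].max()*100) if m.any() else -99)
    print(round(y,1),r)
E
```

```text
rows y (cols x from 0 step .1): max z cm
0.2 [1, 0, 0, 0, 2, 10, 10, 7, 3]
0.1 [42, 1, 0, 0, 8, 8, 8, 8, 7]
0.0 [53, 1, 0, 0, 8, 8, 8, 8, 10]
-0.1 [52, 0, 0, 0, 2, 2, 0, 3, 14]
-0.2 [-78, -99, 0, 0, 6, 6, 0, 0, 0]
-0.3 [-78, -99, 0, 32, 32, 52, 52, 0, 0]
-0.4 [-78, -99, 15, 32, 32, 40, 43, 0, 0]
-0.5 [-79, 39, 50, 32, 32, 39, 43, 0, 0]
-0.6 [-78, -99, 50, 33, 15, 39, 40, 3, 1]
-0.7 [-78, -99, -99, -99, -99, -99, 0, 0, 1]
-0.8 [-78, -99, -99, -99, -99, -99, 0, 0, 2]
-0.9 [-78, -99, -99, -99, -99, -99, 0, 1, 0]
```

Call:
drive_tool(moves=[[[0,0,-35],[0,0,0.013],0.7],[[0,0,-35],[0,0,0.013],0.7],[[0,0,-35],[0,0,0.013],0.7],[[0,0,-35],[0,0,0.013],0.7],[[0,0,-35],[0,0,0.013],0.7],[[0,0,-35],[0,0,0.013],0.7],[[0,0,0],[0,0,0],0.7]], newtons=20)

```text
time_s: 0.68
tool_pos: [0.2372, -0.6063, 0.4625]
tool_rot: [179.3, -0.1, 16.9]
force: [0.6, 0.1, 1.0]
grip_width: 0.0484
grasp_force: 0.0
```

Call:
drive_tool(moves=[[[12,-14,0],[0,0,0],0.7],[[22,-27,0],[0,0,0],0.7],[[22,-27,0],[0,0,0],0.7],[[22,-27,0],[0,0,0],0.7],[[22,-27,0],[0,0,0],0.7],[[22,-27,0],[0,0,0],0.7],[[22,-27,0],[0,0,0],0.7],[[22,-27,0],[0,0,0],0.7],[[22,-27,0],[0,0,0],0.7],[[22,-27,0],[0,0,0],0.7],[[22,-27,0],[0,0,0],0.7],[[12,-14,0],[0,0,0],0.7]])

```text
time_s: 1.68
tool_pos: [0.3852, -0.2446, 0.4547]
tool_rot: [-180.0, -0.0, 17.2]
force: [0.4, 0.8, 0.1]
grip_width: 0.0261
grasp_force: 0.0
```

Call:
drive_tool(moves=[[[15,-26,5],[0,0,0],0.7],[[15,-28,10],[0,0,0],0.7],[[15,-28,20],[0,0,0],0.7],[[15,-28,25],[0,0,0],0.7],[[15,-28,25],[0,0,0],0.7],[[15,-28,25],[0,0,0],0.7],[[15,-28,25],[0,0,0],0.7],[[10,-20,30],[0,0,0],0.7],[[8,-15,35],[0,0,0],0.7],[[4,-4,35],[0,0,0],0.7],[[0,0,20],[0,0,0],0.7],[[0,0,0],[0,0,0],0.7]])

```text
time_s: 2.68
tool_pos: [0.4339, 0.0111, 0.195]
tool_rot: [-179.8, 0.5, 17.0]
force: [-1.6, 0.2, -0.2]
grip_width: 0.0261
grasp_force: 0.0
```

```bash
cat >> h.py <<'E'
def where():
    from cell import env
    o=env.get_obs();t=o["tool_pos"]*1000;a=np.radians(16.9)
    d=t[:2]-[573.3,59.5]
    print("TCP stand",np.round([d@[np.cos(a),np.sin(a)],d@[-np.sin(a),np.cos(a)],t[2]],1),np.round(o["tool_rot"],1),o["force"].round(1),o["time_s"],o["qpos"].round(0))
E
python3 -c "
from h import *;where()
from cell import env
p,d=env.read_camera('side');cv2.imwrite('pics/side1.png',cv2.resize(p[120:330,140:420],None,fx=2.5,fy=2.5))"
```

```text
TCP stand [-147.5   -5.8  195. ] [-179.8    0.5   17. ] [-1.6  0.2 -0.2] 2.6833 [ 39.  -6. -41. 114.  -4.  71. -74.]
```

View pics/side1.png

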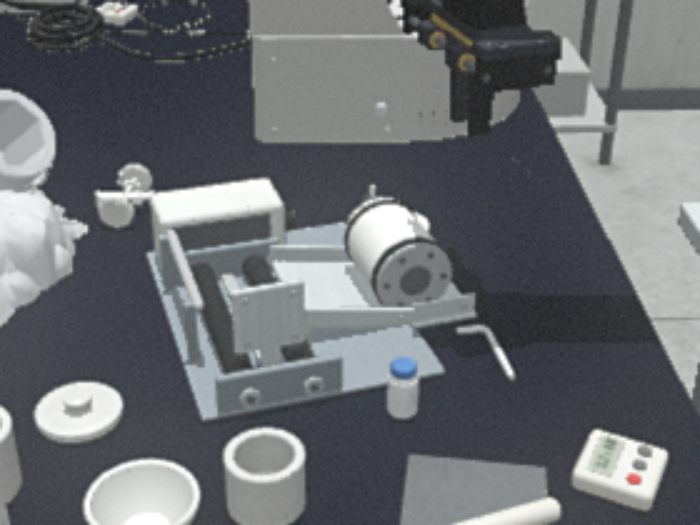

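Side view: the gripper, at crop (480,90), hovers behind the jar at (400,250), and the way down is clear.

Call:
drive_tool(moves=[[[2,-2,20],[0,0,0],0.7],[[1,-2,25],[0,0,0],0.7],[[0,0,25],[0,0,0],0.7],[[0,0,25],[0,0,0],0.7],[[0,0,20],[0,0,0],0.7],[[0,0,15],[0,0,0],0.7],[[0,0,8],[0,0,0],0.7],[[0,0,0],[0,0,0],0.7],[[0,0,0],[0,0,0],0.7]])

```text
time_s: 3.48
tool_pos: [0.4402, 0.0149, 0.0627]
tool_rot: [180.0, -0.1, 16.9]
force: [-0.8, 1.1, 0.5]
grip_width: 0.026
grasp_force: 0.0
```

```bash
python3 -c "
from h import *;where()"
```

```text
TCP stand [-140.3   -4.    62.7] [ 1.80e+02 -1.00e-01  1.69e+01] [-0.8  1.1  0.5] 3.4833 [ 37.   6. -43. 122.   5.  54. -83.]
```

Call:
drive_tool(moves=[[[2,-2,4],[0,0,0],0.7],[[3,0,2],[0,0,0],0.7],[[3,0,0],[0,0,0],0.7],[[3,0,0],[0,0,0],0.7],[[2,0,0],[0,0,0],0.7],[[2,0,0],[0,0,0],0.7],[[2,0,0],[0,0,0],0.7],[[2,0,0],[0,0,0],0.7],[[2,0,0],[0,0,0],0.7],[[2,0,0],[0,0,0],0.7]])

```text
time_s: 4.32
tool_pos: [0.4596, 0.0235, 0.0551]
tool_rot: [-180.0, 0.1, 16.9]
force: [-2.7, -1.0, 1.6]
grip_width: 0.0261
grasp_force: 1.7
```

```bash
cat >> h.py <<'E'
def jar(tag=None):
    from cell import env
    p,d=env.read_camera("top");c=env.get_calibration("top");W=cloud(p,d,c)
    a=np.radians(16.9);D=W[...,:2]*1000-[573.3,59.5]
    X=D@[np.cos(a),np.sin(a)];Y=D@[-np.sin(a),np.cos(a)];Z=W[...,2]*1000
    m=(abs(Y)<75)&(X>-140)&(X<125)&(Z>50)&(Z<112)&(p.min(2)>110)
    m=cv2.morphologyEx(m.astype(np.uint8),cv2.MORPH_OPEN,np.ones((3,3)))>0
    P=np.stack([X[m],Y[m]],1);print("jar white",m.sum(),rect(P/1000),"x",np.percentile(P[:,0],[2,98]).round(1),"y",np.percentile(P[:,1],[1,99]).round(1),"zmax",np.percentile(Z[m],98).round(1))
    if tag: cv2.imwrite(f"pics/{tag}.png",cv2.resize(p[100:310,190:400],None,fx=2.8,fy=2.8))
    return X,Y,Z,p
E
python3 -c "
from h import *;where();jar('top2')"
```

```text
TCP stand [-119.3   -1.4   55.1] [-1.80e+02  1.00e-01  1.69e+01] [-2.7 -1.   1.6] 4.3167 [ 35.  10. -43. 120.   9.  53. -86.]
jar white 163 (array([-42.8,  -1.6]), array([ 22.2, 102.9]), 8.0) x [-58.4 -32.3] y [-51.9  48.3] zmax 84.6
```

View pics/top2.png

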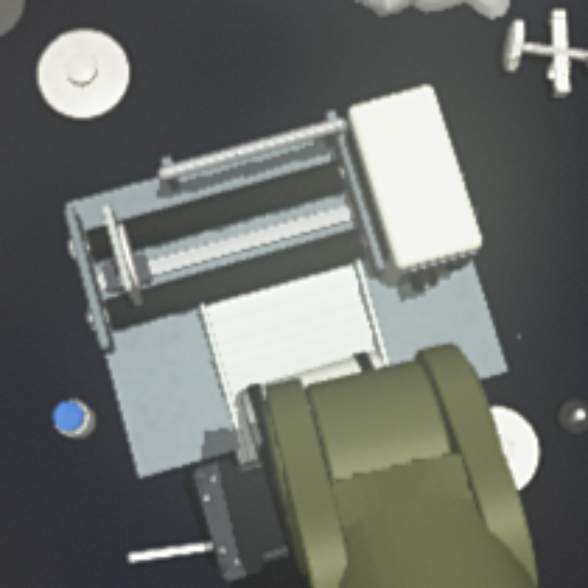

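The top view shows the jar in contact, with its visible front edge at crop (350,370), and the ramp and rollers clear. Pushing up the ramp now.

Call:
drive_tool(moves=[[[3,0,-0.6],[0,0,0],0.7],[[4,0,-0.8],[0,0,0],0.7],[[4,0,-0.8],[0,0,0],0.7],[[4,0,-0.8],[0,0,0],0.7],[[4,0,-0.8],[0,0,0],0.7],[[4,0,-0.8],[0,0,0],0.7],[[4,0,-0.8],[0,0,0],0.7],[[4,0,-0.8],[0,0,0],0.7],[[4,0,-0.8],[0,0,0],0.7],[[4,0,-0.8],[0,0,0],0.7],[[4,0,-0.8],[0,0,0],0.7],[[3,0,-0.6],[0,0,0],0.7]])

```text
time_s: 5.37
tool_pos: [0.5052, 0.0374, 0.0649]
tool_rot: [180.0, -0.0, 16.9]
force: [-2.3, -0.5, 1.1]
grip_width: 0.0259
grasp_force: 1.5
```

```bash
python3 -c "
from h import *;where();jar()"
```

```text
TCP stand [-71.5  -1.4  64.9] [180.   -0.   16.9] [-2.3 -0.5  1.1] 5.3667 [ 31.  15. -42. 113.  12.  56. -90.]Traceback (most recent call last):
  File "<string>", line 2, in <module>
    from h import *;where();jar()
                            ~~~^^
  File "h.py", line 21, in jar
    P=np.stack([X[m],Y[m]],1);print("jar white",m.sum(),rect(P/1000),"x",np.percentile(P[:,0],[2,98]).round(1),"y",np.percentile(P[:,1],[1,99]).round(1),"zmax",np.percentile(Z[m],98).round(1))
                                                                         ~~~~~~~~~~~~~^^^^^^^^^^^^^^^
    return _quantile_unchecked(
        a, q, axis, out, overwrite_input, method, keepdims, weights)
    return _ureduce(a,
                    func=_quantile_ureduce_func,
    ...<5 lines>...
                    overwrite_input=overwrite_input,
                    method=method)
    r = func(a, **kwargs)
    result = _quantile(arr,
                       quantiles=q,
    ...<2 lines>...
                       out=out,
                       weights=wgt)
    slices_having_nans = np.isnan(arr[-1, ...])
                                  ~~~^^^^^^^^^
IndexError: index -1 is out of bounds for axis 0 with size 0
```

Call:
drive_tool(moves=[[[3,0,-0.6],[0,0,0],0.7],[[4,0,-0.8],[0,0,0],0.7],[[4,0,-0.8],[0,0,0],0.7],[[4,0,-0.8],[0,0,0],0.7],[[4,0,-0.8],[0,0,0],0.7],[[4,0,-0.8],[0,0,0],0.7],[[4,0,-0.8],[0,0,0],0.7],[[4,0,-0.8],[0,0,0],0.7],[[4,0,-0.8],[0,0,0],0.7],[[4,0,-0.8],[0,0,0],0.7],[[3,0,-0.6],[0,0,0],0.7]])

```text
time_s: 6.33
tool_pos: [0.5454, 0.0496, 0.0733]
tool_rot: [-180.0, -0.0, 16.9]
force: [-3.1, -1.0, 1.2]
grip_width: 0.0261
grasp_force: 1.5
```

```bash
python3 -c "
from h import *;where()
from cell import env
p,d=env.read_camera('side');cv2.imwrite('pics/side3.png',cv2.resize(p[120:330,140:420],None,fx=2.5,fy=2.5))"
```

```text
TCP stand [-29.6  -1.4  73.3] [-180.    -0.    16.9] [-3.1 -1.   1.2] 6.3333 [ 28.  20. -42. 107.  15.  59. -93.]
```

View pics/side3.png

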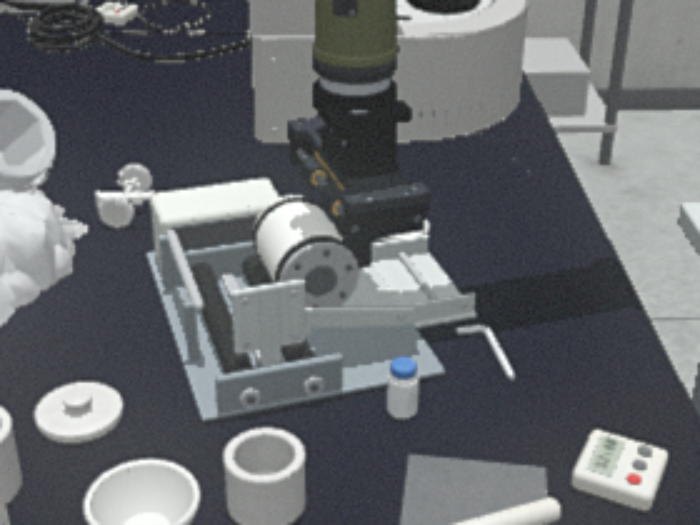

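The jar sits square at the top of the ramp, at crop (305,255), with the fingers behind it. Next is the push over the roller.

Call:
drive_tool(moves=[[[3,0,-0.6],[0,0,0],0.7],[[4,0,-1],[0,0,0],0.7],[[4,0,-1],[0,0,0],0.7],[[4,0,-1],[0,0,0],0.7],[[4,0,-1],[0,0,0],0.7],[[4,0,-1],[0,0,0],0.7],[[4,0,-0.5],[0,0,0],0.7],[[4,0,0],[0,0,0],0.7],[[4,0,0],[0,0,0],0.7],[[4,0,0],[0,0,0],0.7],[[3,0,0],[0,0,0],0.7],[[2,0,0],[0,0,0],0.7]])

```text
time_s: 7.38
tool_pos: [0.5876, 0.0626, 0.0793]
tool_rot: [-180.0, -0.1, 16.9]
force: [0.6, 0.6, -0.4]
grip_width: 0.0262
grasp_force: 0.0
```

Call:
drive_tool(moves=[[[0,0,0],[0,0,0],0.7],[[0,0,0],[0,0,0],0.7],[[0,0,0],[0,0,0],0.7],[[0,0,0],[0,0,0],0.7],[[0,0,0],[0,0,0],0.7],[[0,0,0],[0,0,0],0.7]])

```text
time_s: 7.88
tool_pos: [0.5868, 0.0621, 0.0793]
tool_rot: [180.0, 0.0, 16.9]
force: [0.4, -0.8, -0.8]
grip_width: 0.0262
grasp_force: 0.0
```

```bash
python3 -c "
from h import *;where()
from cell import env
p,d=env.read_camera('side');cv2.imwrite('pics/side4.png',cv2.resize(p[120:330,140:420],None,fx=2.5,fy=2.5))"
```

```text
TCP stand [13.6 -1.5 79.3] [180.    0.   16.9] [ 0.4 -0.8 -0.8] 7.8833 [ 25.  24. -40. 101.  18.  61. -95.]
```

View pics/side4.png

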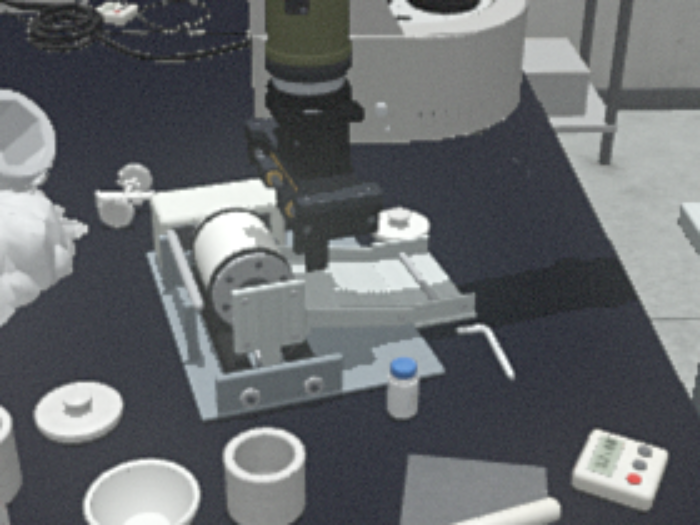

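The jar has dropped home, at crop (245,265), with the fingers clear of it. Next I back off, rise and go round to the left of the end stop.

Call:
drive_tool(moves=[[[-8,0,-2],[0,0,0],0.85],[[-5,0,-20],[0,0,0],1],[[0,0,-35],[0,0,0],1],[[0,0,-35],[0,0,0],1],[[5,-15,-25],[0,0,0],1],[[10,-25,-15],[0,0,0],1],[[12,-25,-10],[0,0,0],1],[[12,-25,0],[0,0,0],1],[[12,-25,0],[0,0,0],1],[[12,-20,0],[0,0,0],1],[[8,-15,0],[0,0,0],1],[[7,0,0],[0,0,0],1]])

```text
time_s: 8.93
tool_pos: [0.6034, 0.2294, 0.2215]
tool_rot: [-179.8, 0.0, 17.3]
force: [-0.4, 0.7, 0.8]
grip_width: 0.0004
grasp_force: 0.0
```

```bash
python3 -c "
from h import *;where();X,Y,Z,p=jar('top5')
m=(X>35)&(X<125)&(Y>50)&(Y<135)&(Z>85)&(Z<112)
print('stop',m.sum(),rect(np.stack([X[m],Y[m]],1)/1000), np.percentile(Y[m],[2,50,98]) if m.any() else 0)"
```

```text
TCP stand [ 78.2 153.8 221.5] [-179.8    0.    17.3] [-0.4  0.7  0.8] 8.9333 [  11.   25.  -45.   84.   17.   78. -108.]
jar white 1596 (array([81.1, -2.7]), array([103.1,  75.5]), 89.3) x [ 44.1 114.2] y [-52.9  47.7] zmax 104.2
stop 54 (array([88.9, 99.5]), array([41.1,  8.6]), 3.4) [ 95.50210817  98.60070704 104.05773387]
```

View pics/top5.png

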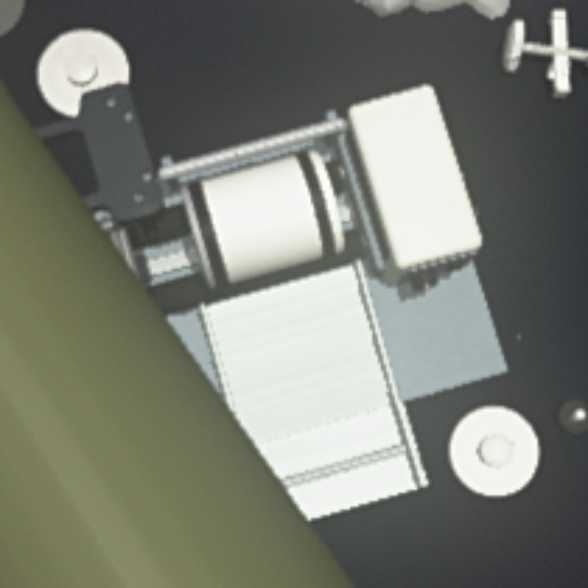

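The top view shows the jar home at crop (265,215), square to the rollers (x 81, y −2.7, top 104 mm). The stop plate is at about y 99. Descending left of the stop.

Call:
drive_tool(moves=[[[2,0,15],[0,0,0.006],1],[[0,0,25],[0,0,0],1],[[0,0,30],[0,0,0],1],[[0,0,25],[0,0,0],1],[[0,0,20],[0,0,0],1],[[0,2,12],[0,0,0],1],[[0,8,2],[0,0,0],1],[[0,8,0],[0,0,0],1],[[0,4,0],[0,0,0],1],[[0,4,0],[0,0,0],1],[[0,4,0],[0,0,0],1],[[0,3,0],[0,0,0],1]])

```text
time_s: 9.98
tool_pos: [0.6177, 0.1938, 0.0936]
tool_rot: [-180.0, -0.1, 16.5]
force: [-0.1, 2.0, 1.5]
grip_width: 0.0002
grasp_force: 1.2
```

```bash
python3 -c "
from h import *;where()"
```

```text
TCP stand [ 81.5 115.6  93.6] [-1.80e+02 -1.00e-01  1.65e+01] [-0.1  2.   1.5] 9.9833 [  12.   30.  -42.   92.   22.   66. -108.]
```

Call:
drive_tool(moves=[[[0,4,0],[0,0,-0.005],1],[[0,4,0],[0,0,0],1],[[0,4,0],[0,0,0],1],[[0,4,0],[0,0,0],1],[[0,4,0],[0,0,0],1],[[0,4,0],[0,0,0],1],[[0,4,0],[0,0,0],1],[[0,3,0],[0,0,0],1],[[0,2,0],[0,0,0],1],[[0,2,0],[0,0,0],1],[[0,1,0],[0,0,0],1],[[0,0,0],[0,0,0],1]])

```text
time_s: 10.98
tool_pos: [0.6272, 0.1586, 0.0921]
tool_rot: [180.0, 0.0, 16.8]
force: [-0.3, 1.5, 0.5]
grip_width: 0.0001
grasp_force: 0.6
```

```bash
python3 -c "
from h import *;where();X,Y,Z,p=jar()"
```

```text
TCP stand [80.4 79.2 92.1] [180.    0.   16.8] [-0.3  1.5  0.5] 10.9833 [  15.   30.  -42.   92.   22.   66. -105.]
jar white 333 (array([ 80.1, -38.7]), array([30.8, 73.9]), 89.7) x [ 45.7 115.2] y [-53.7 -24.2] zmax 104.7
```

Creep the rest, watching the force.

Call:
drive_tool(moves=[[[0,1,0],[0,0,0],1],[[0,1,0],[0,0,0],1],[[0,1,0],[0,0,0],1],[[0,1,0],[0,0,0],1],[[0,0,0],[0,0,0],1]])

```text
time_s: 11.45
tool_pos: [0.6282, 0.1549, 0.092]
tool_rot: [180.0, 0.0, 16.8]
force: [-0.4, 0.8, 0.8]
grip_width: 0.0002
grasp_force: 0.9
```

Call:
drive_tool(moves=[[[0,0.7,0],[0,0,0],1],[[0,0.7,0],[0,0,0],1],[[0,0.6,0],[0,0,0],1],[[0,0,0],[0,0,0],1]])

```text
time_s: 11.78
tool_pos: [0.6288, 0.153, 0.092]
tool_rot: [180.0, 0.0, 16.8]
force: [-1.0, 0.9, 0.6]
grip_width: 0.0005
grasp_force: 0.9
```

```bash
python3 -c "
from h import *;where();X,Y,Z,p=jar()"
```

```text
TCP stand [80.3 73.3 92. ] [180.    0.   16.8] [-1.   0.9  0.6] 11.7833 [  16.   31.  -42.   92.   22.   66. -104.]
jar white 199 (array([ 81.3, -42.1]), array([23.8, 72.4]), 88.9) x [ 46.8 115.7] y [-53.8 -30.6] zmax 104.5
```

Call:
drive_tool(moves=[[[0,0.7,0],[0,0,0],1],[[0,0.7,0],[0,0,0],1],[[0,0.6,0],[0,0,0],1],[[0,0,0],[0,0,0],1],[[0,0,0],[0,0,0],1]])

```text
time_s: 12.25
tool_pos: [0.6293, 0.1514, 0.0921]
tool_rot: [-180.0, 0.0, 16.8]
force: [-1.5, 3.5, -0.1]
grip_width: 0.0007
grasp_force: 1.0
```

Call:
drive_tool(moves=[[[0,0.7,0],[0,0,0],1],[[0,0.7,0],[0,0,0],1],[[0,0.6,0],[0,0,0],1],[[0,0,0],[0,0,0],1],[[0,0,0],[0,0,0],1]])

```text
time_s: 12.67
tool_pos: [0.6293, 0.1512, 0.0921]
tool_rot: [-179.9, 0.0, 16.9]
force: [-1.8, 4.1, -1.0]
grip_width: 0.0004
grasp_force: 2.6
```

```bash
python3 -c "
from h import *;where();X,Y,Z,p=jar()"
```

```text
TCP stand [80.3 71.5 92.1] [-179.9    0.    16.9] [-1.8  4.1 -1. ] 12.6667 [  16.   31.  -42.   92.   22.   66. -104.]
jar white 141 (array([ 85. , -43.3]), array([22. , 64.7]), 89.8) x [ 54.  112.6] y [-54.2 -33. ] zmax 104.5
```

The force rose from about 1 N to 4 N and the tool stopped advancing, so the face is on the jar. Withdraw and check.

Call:
drive_tool(moves=[[[0,-3,0],[0,0,0],1],[[0,-10,0],[0,0,0],1],[[0,-15,0],[0,0,0],1],[[0,-12,-15],[0,0,0],1],[[0,-10,-30],[0,0,0],1],[[0,-10,-35],[0,0,0],1],[[0,-20,-30],[0,0,0],1],[[0,-25,-20],[0,0,0],1],[[0,-25,0],[0,0,0],1],[[0,-25,0],[0,0,0],1],[[0,-10,0],[0,0,0],1],[[0,0,0],[0,0,0],1]])

```text
time_s: 13.72
tool_pos: [0.5798, 0.3121, 0.2235]
tool_rot: [-179.9, -0.1, 17.2]
force: [-0.9, 1.3, 0.4]
grip_width: 0.0004
grasp_force: 0.0
```

```bash
python3 -c "
from h import *;where();X,Y,Z,p=jar('top6')
m=(X>45)&(X<115)&(Y>52.5)&(Y<80)&(Z>95)&(Z<112)
print('stop',m.sum(),rect(np.stack([X[m],Y[m]],1)/1000), np.percentile(Y[m],[2,50,98]) if m.any() else 0)
from cell import env
p,d=env.read_camera('side');cv2.imwrite('pics/side6.png',cv2.resize(p[120:330,140:420],None,fx=2.5,fy=2.5))"
```

```text
TCP stand [ 79.7 239.8 223.5] [-1.799e+02 -1.000e-01  1.720e+01] [-0.9  1.3  0.4] 13.7167 [   3.   26.  -46.   82.   19.   79. -116.]
jar white 1736 (array([80.7,  2.7]), array([114.1,  75.8]), 89.9) x [ 44.3 114.1] y [-53.   57.6] zmax 104.5
stop 101 (array([81.9, 56.5]), array([ 7.6, 62.5]), 89.4) [52.75799656 55.71446239 59.4015941 ]
```

View pics/top6.png

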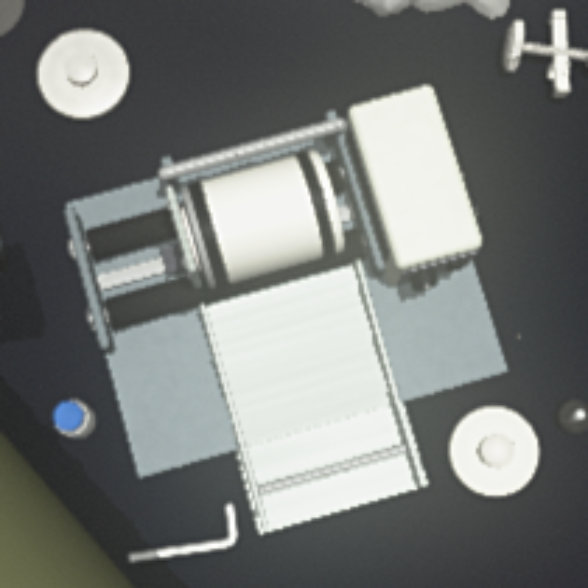

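View pics/side6.png

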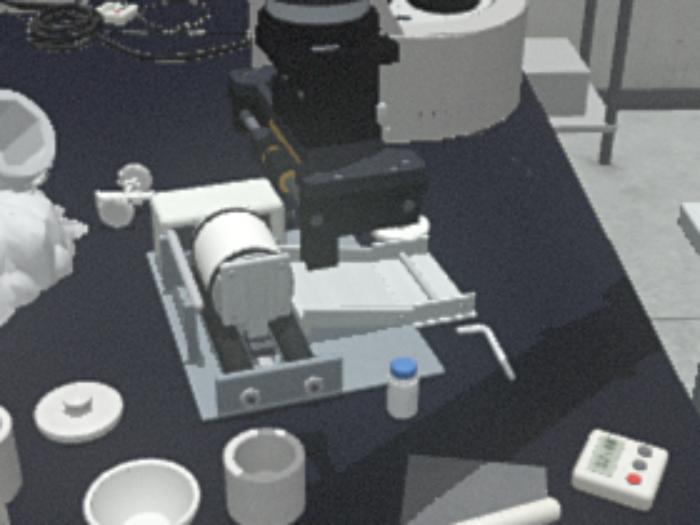

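The top view has the stop plate at crop (183,225), right against the jar at (265,215). The side view agrees, the bystanders are in place and the gripper is clear in the air. Handing in.

```bash
python3 -c "
from cell import env
print(env.sign_off())"
```

```text
the job is handed in; nothing more can be done
None
```

The jar lies home between the two rollers with the end stop's face pushed up against its end, the other things on the bench look unmoved, and the job is handed in; sign-off gave no verdict.

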